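# Find the free push flap of the cutlery-return unit and open it

### The arm

A 6-joint arm with a two-finger parallel gripper is mounted at the origin on the work surface. World frame = base frame: x ahead of the robot, y to its left, z up, the work surface at z = 0. Lengths are in mm, angles in rad, forces in N, time in s.
With the tool pointing down it reaches from about 400 to 925 mm from the base axis. Payload 12.5 kg.
Tool frame: the origin (TCP) lies at the very end of the fingers, on their centre line; the grasp point (between the pads) lies 19 mm behind it; z points along the fingers, y is the direction in which the jaws open and shut (so a half turn about z gives the same grasp; the last joint's range is limited). The gripper opens to 95 mm and grips with 3 to 60 N. Pads are 20 mm wide; open, the fingers measure 119 mm over their backs; the gripper's body (75 mm by 180 mm) begins 59 mm behind the grasp point.
Start: joints at [1.055, 0.491, 1.559, -0, 1.092, -0.106], TCP at [249.002, 573.276, 214.661] pointing down, gripper open.
Joint ranges: [-3.1, 3.1], [-0.84, 2.19], [0.05, 2.79], [-1.13, 4.28], [0.06, 2.93], [-2.69, 2.69]. Speed limits (rad/s): [2.22, 2.22, 2.79, 3.14, 3.14, 3.14].

### API

Orientations are given as [roll, pitch, yaw] about the fixed x, y, z axes, in that order (R = Rz(yaw) Ry(pitch) Rx(roll)).
In Python, from cell import env, read_camera, get_calibration gives the robot as it stands.
- The arm moves only by the tool arm_command, never from a script. Its argument "targets" is a list of rows, each a list of 3 entries, a list of its own where there are three numbers: the turn, a rotation vector about the tool's x, y, z in rad, then the shift along the tool's x, y, z in m, then the closure in counts, from 0 (fully open) to 255 (shut). In form: [[[rx, ry, rz], [tx, ty, tz], fingers], ...]. A call has 1 to 8 rows; each row is the pose to reach, as a shift and turn from the pose commanded when the call began, along the tool's axes at that moment; what a row does not reach only later rows make up. A row lasts 1/10 s, in which the tool goes at most 50 mm and 8.59 degrees, less where a joint would pass 70% of its speed; a pose out of reach is approached as far as the arm can. A call with a gripper value outside its range is refused whole. The fingers move at their own pace and stop on an object; the grip force is fixed at half the most. Time passes only in rows, so rows that repeat a pose let the fingers close. It gives the time, the measured TCP pose, the force and the opening at its end, in the units of the state.
- env.state(): the state, without advancing time (a new reading comes with each control period).
- read_camera(name): name is "scene" or "top"; returns (picture, depth): 384x512x3 uint8, blue, green, red; 384x512 float32, mm along the optical axis (not along the pixel's ray), 0 where there is no reading.
- get_calibration(name): a dict with "vfov" (degrees; the focal length in pixels is half the picture's height over the tangent of half this angle, whatever the lens; pixels are square), "cx", "cy" (the principal point, pixels), "world_from_camera" (4x4, takes a point from camera to world coordinates). Camera axes: x right, y down, z forward; pixel columns grow to the right and rows downward; lengths in mm; the calibration is good to about 2 mm. A picture is of the moment at which its call begins. get_calibration takes no time and is no camera call.
- env.job_done(): hands the job in, once; it reports no verdict.
The state is a dict: "t": time; "joints": joint angles; "qvel": joint speeds; "tau": joint torques, N m; "eef_pos": TCP position; "tcp_rot": TCP orientation; "ft_force": force on the tool from outside, world axes, zero at the start; "moment": the same for the moment, N m; "opening": opening from 0.0 (shut) to 1.0 (fully open).
Only numpy, scipy, OpenCV 4.12 (cv2) and the standard library are available. Lean on these libraries where they do the work, as an engineer would, in place of code of your own. Each camera call takes 0.05 s, during which the arm holds its last target.

### The job

Three of the four black push flaps on the steel cutlery-return unit are backed up by full containers underneath and only one still swings: press gently with a fingertip on the blue dots, one flap after another, to find the flap that rocks. Push that flap well open, to at least 45 degrees, and leave it standing open. Only press and push: do not force the blocked flaps, and leave everything else standing on the bench and on the unit where it is.

Things in the scene. Friction and masses are not known exactly. Their poses are not given: they have to be found in the camera images.
- unit: fixed stainless cutlery-return unit, 360 mm wide (its y), 120 mm high, four black flaps in a row flush with its top. Origin at its underside, below the flaps' common pivot line (along its y, 117 mm up). Its x points away from the robot within 15 degrees: front at -95 mm, flap openings 76 mm wide from -71 to +36 mm, 86 mm apart on centre, then a solid deck to +123 mm where bowl and timer stand
- flap_a (a joint): tilt (rad) of the leftmost (+y) flap: 0 shut and level, grows as its dotted front end goes down and its rear rises, stop at 0.95. Flap 6 mm thick, 72 mm wide, 68 mm before and 34 mm behind its pivot; it stays where it is left. One flap of four is free and turns under about 3 N on its dot; the others give only 1 mm there, then are solid. Which is free changes each run, unseen
- flap_a_dot (a point): centre of the flush blue dot (22 mm across) on the top of the leftmost (+y) flap, 40 mm in front of its pivot; moves with the flap. If this flap is the free one, the space below is empty to 80 mm under the unit's top
- flap_b (a joint): tilt (rad) of the second from left flap: 0 shut and level, grows as its dotted front end goes down and its rear rises, stop at 0.95. Flap 6 mm thick, 72 mm wide, 68 mm before and 34 mm behind its pivot; it stays where it is left. One flap of four is free and turns under about 3 N on its dot; the others give only 1 mm there, then are solid. Which is free changes each run, unseen
- flap_b_dot (a point): centre of the flush blue dot (22 mm across) on the top of the second from left flap, 40 mm in front of its pivot; moves with the flap. If this flap is the free one, the space below is empty to 80 mm under the unit's top
- flap_c (a joint): tilt (rad) of the third from left flap: 0 shut and level, grows as its dotted front end goes down and its rear rises, stop at 0.95. Flap 6 mm thick, 72 mm wide, 68 mm before and 34 mm behind its pivot; it stays where it is left. One flap of four is free and turns under about 3 N on its dot; the others give only 1 mm there, then are solid. Which is free changes each run, unseen
- flap_c_dot (a point): centre of the flush blue dot (22 mm across) on the top of the third from left flap, 40 mm in front of its pivot; moves with the flap. If this flap is the free one, the space below is empty to 80 mm under the unit's top
- flap_d (a joint): tilt (rad) of the rightmost (-y) flap: 0 shut and level, grows as its dotted front end goes down and its rear rises, stop at 0.95. Flap 6 mm thick, 72 mm wide, 68 mm before and 34 mm behind its pivot; it stays where it is left. One flap of four is free and turns under about 3 N on its dot; the others give only 1 mm there, then are solid. Which is free changes each run, unseen
- flap_d_dot (a point): centre of the flush blue dot (22 mm across) on the top of the rightmost (-y) flap, 40 mm in front of its pivot; moves with the flap. If this flap is the free one, the space below is empty to 80 mm under the unit's top
- pinch_bowl: small clear glass bowl 60 mm across, 30 mm high, standing on the unit's rear deck; origin at its underside. Not part of the job
- timer: white kitchen timer 45 x 60 x 20 mm lying on the unit's rear deck; origin at its underside. Not part of the job
- jar: amber glass jar 70 mm across, 85 mm high, on the bench left of the unit; origin at its underside. Not part of the job
- tub: red tub 80 mm across, 100 mm high, on the bench left of the unit; origin at its underside. Not part of the job
- calculator: black calculator 135 x 85 x 15 mm on the bench right of the unit; origin at its underside. Not part of the job
- spoon: steel spoon lying on the bench at the right; origin at its underside. Not part of the job

How it is judged (in metres and radians):
On the way, in this order (a step that is already met when the one before it is completed fails the run):
1. the free flap has been found: it rocks under a press (value of joint any of flap_a, flap_b, flap_c, flap_d above 0.06 rad), for 0.05 s.
2. the free flap is pushed well open (value of joint any of flap_a, flap_b, flap_c, flap_d above 0.7 rad), for 0.1 s.
At the end, for the whole second after the job is handed in: one flap stands open at more than 0.70 rad (40 degrees) and is still, the other three are shut (below 0.10 rad), and every bystander is within 30 mm of where it stood (((value of joint flap_a above 0.7 rad and velocity of joint flap_a below 0.1 rad/s and not (velocity of joint flap_a below -0.1 rad/s) and value of joint each of flap_b, flap_c, flap_d below 0.1 rad) or (value of joint flap_b above 0.7 rad and velocity of joint flap_b below 0.1 rad/s and not (velocity of joint flap_b below -0.1 rad/s) and value of joint each of flap_a, flap_c, flap_d below 0.1 rad) or (value of joint flap_c above 0.7 rad and velocity of joint flap_c below 0.1 rad/s and not (velocity of joint flap_c below -0.1 rad/s) and value of joint each of flap_a, flap_b, flap_d below 0.1 rad) or (value of joint flap_d above 0.7 rad and velocity of joint flap_d below 0.1 rad/s and not (velocity of joint flap_d below -0.1 rad/s) and value of joint each of flap_a, flap_b, flap_c below 0.1 rad)) and distance of each of pinch_bowl, timer, jar, tub, calculator, spoon from where it was at the start of the episode below 0.03 m); the robot touches nothing.
It fails at once if the unit or a flap is pushed with more than 45 N (contact force between the arm and unit above 45 N).
It fails at once if a bystander is lifted, carried, or shoved more than 30 mm (distance of any of pinch_bowl, timer, jar, tub, calculator, spoon from where it was at the start of the episode above 0.03 m).
It also fails if it takes over 48 s, if anything falls off the work surface, if the arm or the gripper's body presses on something with over 40 N, if the wrist force passes 120 N, or if a joint passes its speed limit or range.

## Working session

There is one attempt and no reset: what is moved stays moved. The work goes in short steps, Python scripts to look and compute and a tool call to move; the robot and the scene stay as the last step left them, time stands still between calls to the robot, and variables do not carry over. Pictures are saved under pics/ and viewed, and the job is handed in when it is done.

Besides the shell and the picture viewer there is one more tool, called after ">>>" as name(argument=value, ...), one argument or row to a line, values as JSON. arm_command: Moves the arm, as the interface text tells. Its arguments: {"type":"object","properties":{"targets":{"type":"array"}},"required":["targets"]}

```bash
mkdir -p pics; ls; cat > h.py <<'E'
import numpy as np, cv2
from cell import env, read_camera, get_calibration
def ray(name,u,v):
    c=get_calibration(name);f=192/np.tan(np.radians(c["vfov"]/2));T=np.array(c["world_from_camera"])
    d=T[:3,:3]@np.array([(u-c["cx"])/f,(v-c["cy"])/f,1.]);return T[:3,3],d
def onplane(name,u,v,z):
    o,d=ray(name,u,v);return o+d*(z-o[2])/d[2]
def withdepth(name,u,v,z):
    o,d=ray(name,u,v);return o+d*z
E
python3 - <<'E'
from h import *
for n in("scene","top"):
    p,d=read_camera(n);cv2.imwrite(f"pics/{n}0.png",p);np.save(f"{n}0.npy",d)
    c=get_calibration(n);print({k:(np.round(v,3).tolist() if k=="world_from_camera" else v) for k,v in c.items()})
    h=cv2.cvtColor(p,cv2.COLOR_BGR2HSV);m=cv2.inRange(h,(95,120,60),(130,255,255))
    k,_,s,ce=cv2.connectedComponentsWithStats(m)
    for i in range(1,k):
        if s[i,4]>15:
            u,v=ce[i];print(s[i],ce[i].round(1),onplane(n,u,v,120).round(1),withdepth(n,u,v,d[int(v+.5),int(u+.5)]).round(1))
s=env.state();print(s)
E
```

```text
pics
{'vfov': 48.011388085883, 'cx': 258.5152814930893, 'cy': 194.72216888554215, 'world_from_camera': [[0.107, 0.861, -0.496, 1241.66], [0.994, -0.092, 0.055, -75.415], [0.002, -0.5, -0.866, 1300.2], [0.0, 0.0, 0.0, 1.0]]}
[230 178   7   6  38] [233.  180.5] [504.  -76.5 120. ] [504.8 -76.5 121.3]
[257 178   7   6  37] [259.9 180.5] [513.    9.7 120. ] [513.1   9.7 120.2]
[283 178   8   6  38] [286.5 180.4] [521.8  94.9 120. ] [525.5  94.1 126. ]
[310 178   7   6  36] [313.2 180.5] [531.4 180.3 120. ] [532.1 180.  121.1]
{'vfov': 43.97245455320608, 'cx': 256.8795137802011, 'cy': 194.0735611974355, 'world_from_camera': [[0.003, -0.994, 0.108, 394.784], [-1.0, -0.005, -0.021, 15.431], [0.021, -0.108, -0.994, 1629.033], [0.0, 0.0, 0.0, 1.0]]}
[192 198   7   8  44] [195.  201.5] [534.1 180.4 120. ] [534.7 181.1 113.7]
[219 201   7   8  41] [221.9 204.7] [524.3  94.9 120. ] [524.7  95.1 115.3]
[246 205   7   7  41] [248.9 207.9] [514.7   9.2 120. ] [514.6   9.2 121.5]
[272 208   8   7  43] [275.7 210.9] [505.3 -76.4 120. ] [505.1 -76.2 123.1]
{'t': 0.1, 'joints': array([ 1.05538482e+00,  4.91487104e-01,  1.55940795e+00, -2.71593023e-05,
        1.09174248e+00, -1.05587939e-01]), 'qvel': array([ 0.00060668, -0.00102057, -0.00020257,  0.00073051, -0.00148535,
       -0.00163568]), 'tau': array([ 2.06630917e-03, -6.13618326e+01, -2.58607221e+01,  6.93913177e-02,
        4.69730585e-02,  1.58746462e-05]), 'eef_pos': array([248.89058882, 573.04666451, 214.12106562]), 'tcp_rot': array([-3.14055105e+00, -8.61671335e-05,  2.73178158e+00]), 'ft_force': array([ 0.33219096, -0.29805912,  0.64977875]), 'moment': array([-0.00979224, -0.08221879,  0.06789392]), 'opening': 0.9977360870315616}
```

View pics/scene0.png

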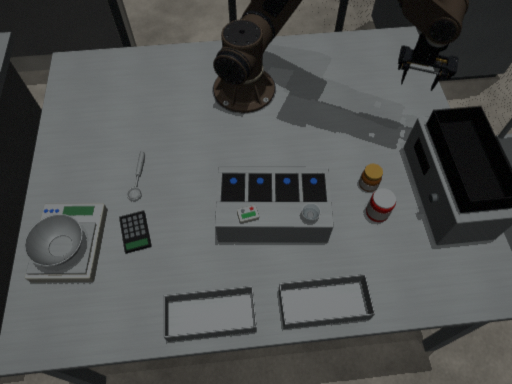

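View pics/top0.png

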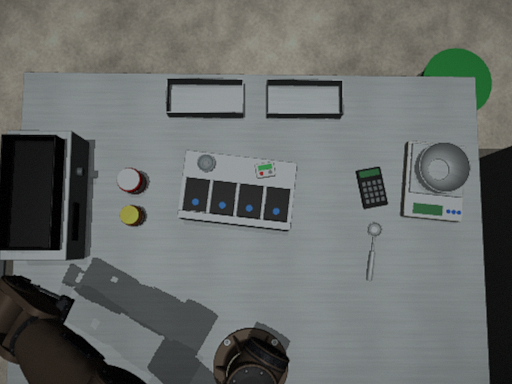

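```bash
cat >> h.py <<'E'
from scipy.spatial.transform import Rotation as Ro
def delta(tgt,yaw=3.032):
    s=env.state();R=Ro.from_euler('xyz',s["tcp_rot"]);G=Ro.from_euler('xyz',[np.pi,0,yaw])
    print("t",s["t"],"pos",s["eef_pos"].round(1),"rot",s["tcp_rot"].round(3),"F",s["ft_force"].round(1))
    print("turn",(R.inv()*G).as_rotvec().round(4),"shift m",(R.inv().apply(np.array(tgt)-s["eef_pos"])/1000).round(4))
E
python3 -c "
from h import *
delta([533,180.3,180])"
```

```text
t 0.1 pos [248.9 573.  214.1] rot [-3.141 -0.     2.732] F [ 0.3 -0.3  0.6]
turn [-1.000e-03 -2.000e-04 -3.002e-01] shift m [-0.4171 -0.247   0.0343]
```

>>> arm_command(
  targets=[
    [[0,0,-0.3],[-0.417,-0.247,0.02],255],
    [[0,0,-0.3],[-0.417,-0.247,0.02],255],
    [[0,0,-0.3],[-0.417,-0.247,0.02],255],
    [[0,0,-0.3],[-0.417,-0.247,0.02],255],
    [[0,0,-0.3],[-0.417,-0.247,0.02],255],
    [[0,0,-0.3],[-0.417,-0.247,0.02],255],
    [[0,0,-0.3],[-0.417,-0.247,0.02],255],
    [[0,0,-0.3],[-0.417,-0.247,0.02],255],
  ],
)

```text
t: 0.9
eef_pos: [482.0, 250.6, 198.1]
tcp_rot: [3.142, -0.0, 3.032]
ft_force: [-0.0, 0.9, -0.3]
opening: 0.387
```

```bash
python3 -c "
from h import *
delta([533,180.3,140])"
```

```text
t 0.9 pos [482.  250.6 198.1] rot [ 3.142 -0.     3.032] F [-0.   0.9 -0.3]
turn [ 0.     -0.0002 -0.0002] shift m [-0.0584 -0.0642  0.0581]
```

>>> arm_command(
  targets=[
    [[0,0,0],[0,0,0],255],
    [[0,0,0],[0,0,0],255],
    [[0,0,0],[0,0,0],255],
  ],
)

```text
t: 1.2
eef_pos: [480.5, 253.0, 198.2]
tcp_rot: [3.142, -0.001, 3.032]
ft_force: [-0.8, -0.0, 0.2]
opening: 0.132
```

```bash
python3 -c "
from h import *
delta([533,180.3,135])"
```

```text
t 1.2 pos [480.5 253.  198.2] rot [ 3.142e+00 -1.000e-03  3.032e+00] F [-0.8 -0.   0.2]
turn [ 0.     -0.0005  0.0003] shift m [-0.0601 -0.0666  0.0631]
```

>>> arm_command(
  targets=[
    [[0,0,0],[-0.03,-0.033,0.03],255],
    [[0,0,0],[-0.06,-0.0665,0.055],255],
    [[0,0,0],[-0.06,-0.0665,0.063],255],
    [[0,0,0],[-0.06,-0.0665,0.063],255],
    [[0,0,0],[-0.06,-0.0665,0.063],255],
  ],
)

```text
t: 1.7
eef_pos: [532.8, 181.2, 135.7]
tcp_rot: [3.141, -0.0, 3.033]
ft_force: [0.2, 1.6, 0.5]
opening: 0.003
```

```bash
python3 -c "
from h import *
delta([533,180.3,120])
p,d=read_camera('scene');cv2.imwrite('pics/s1.png',cv2.resize(p[120:260,180:360],None,fx=4,fy=4))"
```

```text
t 1.7 pos [532.8 181.2 135.7] rot [ 3.141 -0.     3.033] F [0.2 1.6 0.5]
turn [ 0.0002 -0.0001  0.0012] shift m [-0.0002 -0.0008  0.0157]
```

View pics/s1.png

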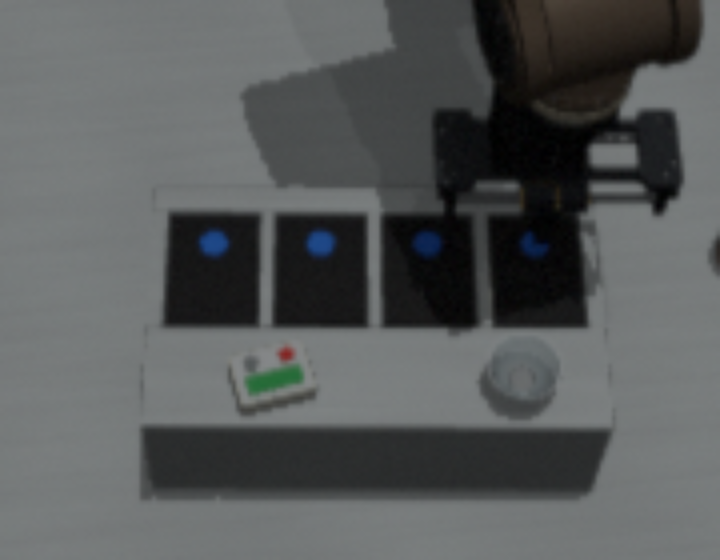

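The fingers hang just above flap a's dot, at about (535,243) in the crop. Everything else is undisturbed. I'll press down slowly.

>>> arm_command(
  targets=[
    [[0,0,0],[0,0,0.007],255],
    [[0,0,0],[0,0,0.012],255],
    [[0,0,0],[0,0,0.014],255],
    [[0,0,0],[0,0,0.014],255],
    [[0,0,0],[0,0,0.014],255],
  ],
)

```text
t: 2.25
eef_pos: [533.5, 179.8, 121.3]
tcp_rot: [3.141, 0.0, 3.032]
ft_force: [0.2, -0.6, -0.2]
opening: 0.003
```

>>> arm_command(
  targets=[
    [[0,0,0],[0,0,0.001],255],
    [[0,0,0],[0,0,0.002],255],
    [[0,0,0],[0,0,0.002],255],
  ],
)

```text
t: 2.55
eef_pos: [533.6, 179.7, 119.5]
tcp_rot: [3.141, 0.0, 3.032]
ft_force: [-1.7, 0.5, 2.0]
opening: -0.002
```

>>> arm_command(
  targets=[
    [[0,0,0],[0,0,0.001],255],
    [[0,0,0],[0,0,0.001],255],
  ],
)

```text
t: 2.75
eef_pos: [533.6, 179.7, 118.4]
tcp_rot: [3.141, 0.0, 3.032]
ft_force: [-1.2, 0.9, 3.5]
opening: 0.005
```

>>> arm_command(
  targets=[
    [[0,0,0],[0,0,0.001],255],
    [[0,0,0],[0,0,0.001],255],
  ],
)

```text
t: 2.95
eef_pos: [533.5, 179.7, 117.2]
tcp_rot: [3.142, 0.0, 3.032]
ft_force: [-0.2, 1.2, 3.6]
opening: 0.005
```

>>> arm_command(
  targets=[
    [[0,0,0],[0,0,0.001],255],
    [[0,0,0],[0,0,0.001],255],
  ],
)

```text
t: 3.15
eef_pos: [533.5, 179.8, 116.2]
tcp_rot: [3.141, 0.0, 3.032]
ft_force: [-1.0, -0.7, 3.6]
opening: 0.003
```

>>> arm_command(
  targets=[
    [[0,0,0],[0,0,0.001],255],
    [[0,0,0],[0,0,0.001],255],
  ],
)

```text
t: 3.35
eef_pos: [533.6, 179.8, 115.2]
tcp_rot: [3.141, 0.0, 3.032]
ft_force: [0.0, 0.1, 2.9]
opening: 0.002
```

Flap a is the free one: it gave more than 4 mm at a steady 3.5 N or so. Now I'll push it open.

>>> arm_command(
  targets=[
    [[0,0,0],[0,0,0.003],255],
    [[0,0,0],[0,0,0.006],255],
    [[0,0,0],[0,0,0.009],255],
    [[0,0,0],[0,0,0.012],255],
    [[0,0,0],[0,0,0.015],255],
    [[0,0,0],[0,0,0.015],255],
  ],
)

```text
t: 3.95
eef_pos: [533.5, 179.7, 99.8]
tcp_rot: [3.142, -0.0, 3.032]
ft_force: [-0.1, 0.5, 1.8]
opening: 0.003
```

>>> arm_command(
  targets=[
    [[0,0,0],[0,0,0.003],255],
    [[0,0,0],[0,0,0.006],255],
    [[0,0,0],[0,0,0.009],255],
    [[0,0,0],[0,0,0.01],255],
    [[0,0,0],[0,0,0.01],255],
  ],
)

```text
t: 4.45
eef_pos: [533.2, 179.7, 89.9]
tcp_rot: [-3.141, -0.001, 3.032]
ft_force: [-1.6, 0.7, 2.2]
opening: 0.003
```

```bash
python3 -c "
from h import *
delta([533,180.3,87])
for n,sl in (('scene',np.s_[120:260,180:360]),('top',np.s_[130:250,160:320])):
    p,d=read_camera(n);cv2.imwrite('pics/%s2.png'%n,cv2.resize(p[sl],None,fx=4,fy=4))"
```

```text
t 4.45 pos [533.2 179.7  89.9] rot [-3.141e+00 -1.000e-03  3.032e+00] F [-1.6  0.7  2.2]
turn [-0.0002 -0.0008 -0.0002] shift m [0.0003 0.0006 0.0029]
```

View pics/scene2.png

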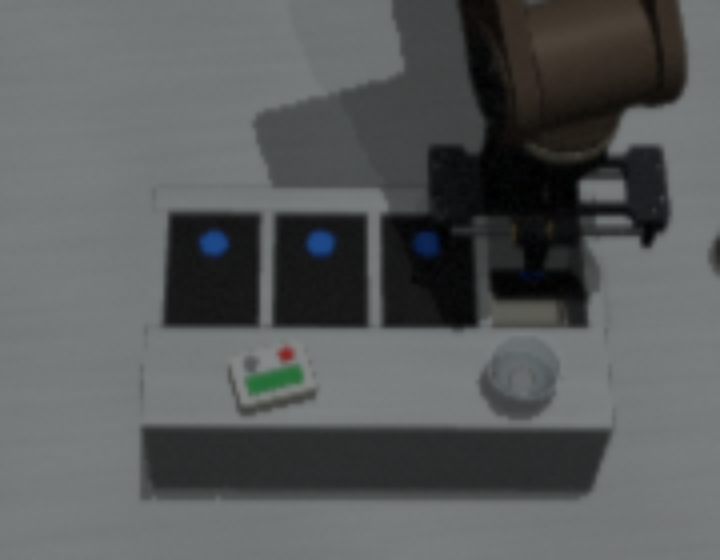

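The scene crop shows flap a tilted, with its rear edge raised at about (530,300). I'll push a little further and watch the force near the stop.

>>> arm_command(
  targets=[
    [[0,0,0],[0,0,0.001],255],
    [[0,0,0],[0,0,0.002],255],
    [[0,0,0],[0,0,0.003],255],
    [[0,0,0],[0,0,0.003],255],
  ],
)

```text
t: 4.95
eef_pos: [533.5, 179.8, 87.2]
tcp_rot: [3.142, -0.0, 3.032]
ft_force: [-0.4, -0.4, 2.3]
opening: 0.004
```

>>> arm_command(
  targets=[
    [[0,0,0],[0,0,0.001],255],
    [[0,0,0],[0,0,0.002],255],
    [[0,0,0],[0,0,0.002],255],
  ],
)

```text
t: 5.25
eef_pos: [533.4, 179.7, 85.1]
tcp_rot: [3.142, -0.0, 3.032]
ft_force: [-1.3, 0.6, 3.0]
opening: 0.003
```

>>> arm_command(
  targets=[
    [[0,0,0],[0,0,0.001],255],
    [[0,0,0],[0,0,0.001],255],
  ],
)

```text
t: 5.45
eef_pos: [533.5, 179.7, 84.2]
tcp_rot: [3.142, -0.0, 3.032]
ft_force: [-1.6, 0.5, 2.3]
opening: 0.002
```

>>> arm_command(
  targets=[
    [[0,0,0],[0,0,0.001],255],
    [[0,0,0],[0,0,0.001],255],
  ],
)

```text
t: 5.65
eef_pos: [533.4, 179.7, 83.2]
tcp_rot: [3.142, -0.0, 3.032]
ft_force: [-0.3, 0.3, 2.6]
opening: 0.002
```

>>> arm_command(
  targets=[
    [[0,0,0],[0,0,-0.02],255],
    [[0,0,0],[0,0,-0.06],255],
    [[0,0,0],[0,0,-0.1],255],
    [[0,0,0],[0,0,-0.13],255],
    [[0,0,0],[0,0,-0.13],255],
    [[0,0,0],[0,0,-0.13],255],
  ],
)

```text
t: 6.25
eef_pos: [533.4, 179.7, 213.3]
tcp_rot: [3.141, 0.001, 3.032]
ft_force: [0.4, -0.9, -0.5]
opening: 0.004
```

>>> arm_command(
  targets=[
    [[0,0,0],[0.04,0.03,0],255],
    [[0,0,0],[0.08,0.06,0],255],
    [[0,0,0],[0.12,0.1,0],255],
    [[0,0,0],[0.12,0.15,0],255],
    [[0,0,0],[0.12,0.15,0],255],
    [[0,0,0],[0.12,0.15,0],255],
  ],
)

```text
t: 6.85
eef_pos: [429.9, 342.7, 211.6]
tcp_rot: [-3.14, -0.002, 3.034]
ft_force: [-0.3, -0.6, 0.2]
opening: 0.009
```

```bash
python3 - <<'E'
from h import *
delta([533,180.3,87])
ux=np.array([np.cos(.109),-np.sin(.109)]);uy=np.array([np.sin(.109),np.cos(.109)])
piv=np.array([533,180.3])+40*ux
for n,sl in (('scene',np.s_[120:260,180:360]),('top',np.s_[130:250,160:320])):
    p,d=read_camera(n);cv2.imwrite('pics/%s3.png'%n,cv2.resize(p[sl],None,fx=4,fy=4));
    v,u=np.mgrid[0:384,0:512];c=get_calibration(n);f=192/np.tan(np.radians(c["vfov"]/2));T=np.array(c["world_from_camera"])
    P=np.stack([(u-c["cx"])/f*d,(v-c["cy"])/f*d,d],-1)@T[:3,:3].T+T[:3,3]
    q=P[...,:2]-piv;X=q@ux;Y=q@uy;m=(abs(Y)<25)&(X>-75)&(X<40)&(d>0)
    Z=P[...,2]
    for x in range(-70,40,10):
        k=m&(abs(X-x)<5)
        if k.any(): print(n,x,k.sum(),np.percentile(Z[k],[10,50,90]).round(0))
    k=m&(X>-42)&(X<-5)&(Z<117)&(Z>60)
    if k.sum()>8: print("slope angle",np.arctan(np.polyfit(X[k],Z[k],1)[0]),k.sum())
    h=cv2.cvtColor(p,cv2.COLOR_BGR2HSV);mm=cv2.inRange(h,(95,120,30),(130,255,255))
    kk,_,s,ce=cv2.connectedComponentsWithStats(mm)
    for i in range(1,kk):
        if s[i,4]>10: print(n,ce[i].round(1),s[i,4])
E
```

```text
t 6.85 pos [429.9 342.7 211.6] rot [-3.140e+00 -2.000e-03  3.034e+00] F [-0.3 -0.6  0.2]
turn [-0.0017 -0.0021  0.0021] shift m [-0.1202 -0.1501  0.1246]
scene -70 241 [ 36.  78. 118.]
scene -60 16 [ 6. 35. 39.]
scene -50 31 [ 7. 11. 13.]
scene -40 44 [ 7. 12. 57.]
scene -30 32 [ 8. 14. 81.]
scene -20 9 [ 30. 101. 104.]
scene -10 19 [ 34.  40. 106.]
scene 0 12 [126. 127. 128.]
scene 10 4 [133. 133. 134.]
scene 20 32 [145. 146. 150.]
slope angle 0.9345382256591851 29
scene [232.9 180.2] 52
scene [259.5 180.5] 52
scene [286.5 180.6] 51
top -70 25 [ 35. 118. 122.]
top -60 39 [ 7. 11. 36.]
top -50 41 [ 5. 10. 14.]
top -40 64 [ 8. 66. 74.]
top -30 56 [74. 84. 89.]
top -20 52 [ 90.  96. 103.]
top -10 56 [103. 110. 118.]
top 0 56 [115. 123. 131.]
top 10 59 [129. 138. 143.]
top 20 38 [140. 145. 149.]
top 30 11 [  8.  62. 116.]
slope angle 0.9348847807850484 190
top [196.5 198.4] 37
top [221.9 204.8] 40
top [248.8 207.9] 40
top [275.7 210.9] 43
top [453.5 211.5] 12
```

View pics/scene3.png

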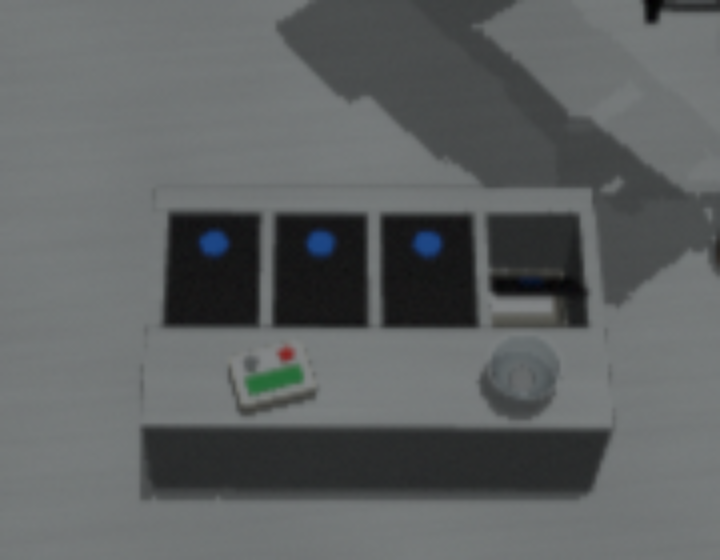

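View pics/top3.png

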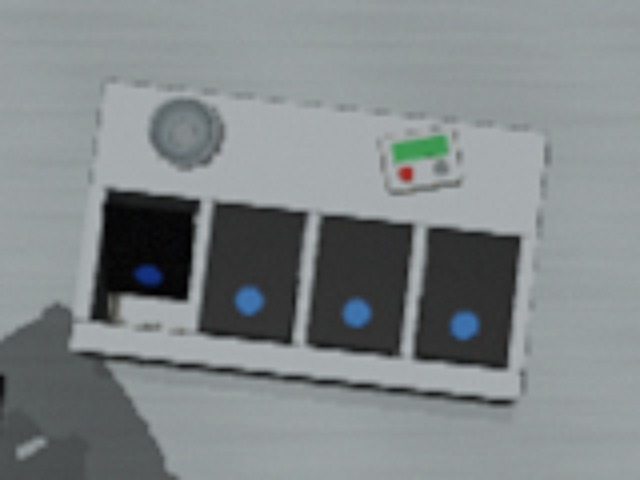

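Flap a stands open at about 0.93 rad in both views. The other three are shut, the bowl and timer have not moved, and the arm is clear, so I'm handing in.

```bash
python3 -c "
from h import *
print(env.job_done())"
```

```text
the job is handed in; nothing more can be done
None
```

I pressed flap a (leftmost) first. It gave steadily at about 3.5 N, so it is the free flap, and I didn't need to touch the other three. I pushed it open straight down with closed fingertips, lifted clear, and handed in at about 7 s; the highest force I read was 3.6 N.

- **Flap a:** depth from both cameras puts it at about 0.93 rad (54°), above the 45° asked for. The top view still sees its dot, moved along with the flap.
- **Flaps b, c and d:** their dots are within about half a pixel of where they started, so I take them as shut.
- **Bystanders:** the bowl and timer show no movement. I didn't measure the jar, tub, calculator and spoon again. The arm passed the jar and tub at about 200 mm, well above them, and never went near the other two.
- **Robot:** it stands clear of the unit with no contact force.

No check failed or disagreed.

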